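# Drive the stuck plug out of a square-bore bearing

### The job

A round steel plug is stuck in the square bore of the flange bearing. Take the square drift from the drift block, let its end down into the bore - the inner ring stands at no known angle, so feel with light pressure and turn the drift until it drops in - and press the plug down and out into the tray below; then stand the drift back in its square hole. Never load the bearing with more than 50 N, push the plug only with the square drift, and leave the other things alone.

Things in the scene. Friction and masses are not known exactly. Their poses are not given: they have to be found in the camera images.
- bearing: Grey cast flange bearing, flange 128 x 128 mm, bolted across two steel tubes, all fixed. Origin on the table under the bore's axis; z up; x, y along the flange's sides, the tubes along x. Its bright inner ring, 63 mm across, rises to 110 mm above the table, 7 mm over the housing. On the table under the bore, between the tubes, a fixed aluminium tray 130 x 64 x 14 mm, floor 2 mm thick.
- bore_mouth (a point): Centre of the bore's mouth in the ring's top face, 110 mm above the table, axes as the bearing's. The bore is square, 26 x 26 mm, straight through, 52 mm long. The ring turns only against stiff seals (0.3 Nm). Its angle is NOT measured: the square's sides are turned anywhere from 11 to 79 degrees off the flange's sides. A drift twisted against the bore binds; ease it to where it slides freely.
- plug: Round steel plug, 25 mm diameter, 36 mm long, 0.12 kg, gripped by friction in the bore: some 8 to 20 N move it, and it falls free after about 30 mm. Origin: centre of its lower end; z along its axis to its upper end (up, while in the bore). At the start its upper end is 12 mm below the bore's mouth.
- plug_centre (a point): Middle of the plug, on its axis, 18 mm from either end.
- square_drift: Steel drift, 0.5 kg, upright in the block. Origin: centre of its lower end; z up its length; x, y along its flats. From below: square shank 23.5 x 23.5 mm, 0-54 mm; round collar 40 mm diameter, 54-59; square head to grip 28 x 28 mm, 59-105, flats in line with the shank's; button 22 mm diameter to 109. It enters the bore within 5 degrees of the bore's sides (any of four ways) and 1.2 mm of its axis.
- drift_block: Fixed steel block 150 x 70 x 62 mm. Origin: centre of its underside; x along its length, z up. It has a square hole, 27 x 27 mm and 58 mm deep, 36 mm from the centre towards -x with its sides along x and y, and a round hole 40 mm from the centre towards +x.
- square_hole (a point): Centre of the square hole's mouth in the block's top face, 62 mm above the table; axes as the block's. With the drift home its collar lies on the block and its lower end is 54 mm below this point.
- round_drift: The other drift, with a round 34 mm shank (too big for the bore) and a round ribbed head 28 mm diameter, same lengths and heights as the square one, standing in the block's round hole 76 mm from the square drift. Origin: centre of its lower end. Leave it alone.
- gear: Ring gear, 94 mm across, 16 mm thick, lying on the table. Origin: centre of its underside. Leave it alone.
- elbow: Bent pipe elbow, 36 x 76 x 20 mm, lying on the table. Origin: under its middle. Leave it alone.
- marker: Marker pen, 17 mm thick, 122 mm long, lying on the table. Origin: under its middle. Leave it alone.
Mind the look-alikes: they are no part of the job. Leave any pink or red look-alike of the square_drift alone.

How it is judged:
By the outcome, as a careful person would: the job done as asked, in the order asked, and still so for the second after the job is handed in, with the robot touching nothing.
It also fails if it takes over 67 s, if anything falls off the work surface, if the arm or the gripper's body presses on something with over 40 N, if the wrist force passes 120 N, or if a joint passes its speed limit or range.

### The arm

A 7-joint arm with a two-finger parallel gripper is mounted at the origin on a cart in front of the work surface, level with it; the furniture and walls round the work are solid. World frame = base frame: x ahead of the robot, y to its left, z up, the work surface at z = 0. Lengths are in m, angles in rad, forces in N, time in s.
With the tool pointing down it reaches from about 0.4 to 0.9 m from the base axis. Payload 5.5 kg.
Tool frame: the origin (TCP) lies midway between the tips of the shut fingers; the grasp point (between the pads) lies 19 mm behind it (arm.pinch_z is the distance from the TCP to the grasp point, in m); z points along the fingers, y is the line along which they close (so a half turn about z gives the same grasp; the last joint's range is limited). The gripper opens to 85 mm and grips with 20 to 120 N. Pads are 22 mm wide; open, the fingers measure 114 mm over their backs; the gripper's body (76 mm by 85 mm) begins 54 mm behind the grasp point. The pads swing forward as they close: fully open they stand 13 mm farther back than shut.
Start: joints at [-1.057, 0.501, -0.427, 1.55, 0.221, 1.138, -0.21], TCP at [0.161, 0.63, 0.231] pointing down, gripper open.
Joint ranges: [-2.88, 2.88], [-0.31, 2.03], [-1.54, 1.56], [0.2, 2.42], [-1.41, 4.55], [0.19, 2.02], [-2.57, 2.57]. Speed limits (rad/s): [2.57, 2.57, 3.14, 3.14, 3.14, 3.14, 3.14].

### API

Orientations are given as [roll, pitch, yaw] about the fixed x, y, z axes, in that order (R = Rz(yaw) Ry(pitch) Rx(roll)).
In Python, from bench import arm gives the robot as it stands.
- The arm moves only by the shell command python3 -m pendant 'ROWS' [FORCE]. ROWS is JSON, a list of rows, each a list of 7 numbers: the shift along the tool's x, y, z in m, then the turn, a rotation vector about the tool's x, y, z in rad, then the gripper's target within -1 to 1 (fully open at 1, half-way at 0, shut at -1). In form: [[tx, ty, tz, wx, wy, wz, gripper], ...]. A call has 1 to 20 rows; each row shifts and turns the commanded pose from where the row before left it, along the tool's axes as they then stand; what a row does not reach is not made up. A row lasts 1/10 s, in which the tool goes at most 50 mm and 8.59 degrees, less where a joint would pass 70% of its speed; a pose out of reach is approached as far as the arm can. A call with a gripper value outside its range is refused whole. The fingers move at their own pace and stop on an object; FORCE is the grip in N (left out, the last holds). Time passes only in rows, so rows that do not move let the fingers close. It gives the time, the measured TCP pose, the force, the opening and the grip force at its end, in the units of the state.
- arm.get_obs(): the state, without advancing time (a new reading comes with each control period).
- arm.snapshot(name): name is "scene" or "top" or "wrist"; returns (picture, depth): 400x640x3 uint8, blue, green, red; 400x640 float32, m along the optical axis (not along the pixel's ray), 0 where there is no reading.
- arm.camera_model(name): a dict with "mtx" (3x3 intrinsics, pixels), "rvec" (rotation vector, rad) and "tvec" (3), from world to camera coordinates, as OpenCV has them; the wrist camera has in their place "mount" (4x4, takes a point from camera to tool coordinates, whose origin is the TCP and whose axes are the flange's). Camera axes: x right, y down, z forward; pixel columns grow to the right and rows downward; lengths in m; the calibration is good to about 2 mm. A picture is of the moment at which its call begins: read the wrist's pose just before it. camera_model takes no time and is no camera call.
- arm.hand_in(): hands the job in; it is judged then, once.
The state is a dict: "time_s": time; "q": joint angles; "qd": joint speeds; "effort": joint torques, N m; "eef_pos": TCP position; "eef_rot": TCP orientation; "wrist_force": force on the tool from outside, world axes, zero at the start; "wrist_torque": the same for the moment, N m; "width": finger opening in m; "gripper_force": force on a finger pad.
Only numpy, scipy, OpenCV 4.12 (cv2) and the standard library are available. Lean on these libraries where they do the work, as an engineer would, in place of code of your own. Each camera call takes 0.05 s, during which the arm holds its last target. There are 200 camera calls.

## Working session

There is one attempt and no reset: what is moved stays moved. The work goes in short steps, Python scripts to look and compute and a shell command to move; the robot and the scene stay as the last step left them, time stands still between calls to the robot, and variables do not carry over. Pictures are saved under pics/ and viewed, at most 10 in all, crops included, and the job is handed in when it is done.

```bash
ls; mkdir -p pics; python3 - <<'E'
from bench import arm
import cv2,numpy as np
for n in("scene","top"):
    p,d=arm.snapshot(n); cv2.imwrite(f"pics/{n}.png",p); np.save(f"pics/{n}_d.npy",d); np.save(f"pics/{n}_p.npy",p)
    m=arm.camera_model(n); print(n,{k:np.round(np.array(v),4).tolist() for k,v in m.items() if k!='name'})
print({k:np.round(np.array(v),4).tolist() for k,v in arm.camera_model("wrist").items() if k!='name'})
print(arm.get_obs(),arm.pinch_z)
E
```

```text
pics
scene {'mtx': [[451.1289, 0.0, 320.003], [0.0, 451.1289, 186.3365], [0.0, 0.0, 1.0]], 'rvec': [1.976, -0.9385, 0.5069], 'tvec': [-0.4503, 0.3082, 0.7642]}
top {'mtx': [[375.0183, 0.0, 322.1564], [0.0, 375.0183, 193.1134], [0.0, 0.0, 1.0]], 'rvec': [2.1077, -2.1326, 0.163], 'tvec': [-0.0889, 0.5974, 0.8508]}
{'mtx': [[314.111, 0.0, 319.7668], [0.0, 314.111, 197.2071], [0.0, 0.0, 1.0]], 'mount': [[0.0, -0.9649, -0.2628, 0.0651], [1.0, 0.0002, -0.0007, 0.0009], [0.0007, -0.2628, 0.9649, -0.1421], [0.0, 0.0, 0.0, 1.0]]}
{'time_s': 0.1, 'q': array([-1.05675207,  0.50174795, -0.42682436,  1.55134692,  0.22078799,
        1.13831226, -0.21030483]), 'qd': array([ 0.00091965, -0.00269997, -0.00150802, -0.00107648,  0.00051959,
       -0.00094447, -0.00086302]), 'effort': array([-1.09179292e-02, -5.70811665e+01, -5.83823338e+00, -2.81748283e+01,
        1.06115147e-02,  5.57747946e-03, -9.70829774e-06]), 'eef_pos': array([0.16121268, 0.62904024, 0.2303678 ]), 'eef_rot': array([-3.13983217e+00, -7.53118329e-05,  2.89080186e+00]), 'wrist_force': array([ 0.05796757,  0.47589278, -0.50297398]), 'wrist_torque': array([-0.0414034 , -0.01222082,  0.05937081]), 'gripper_force': 0.0, 'width': 0.08527668037905285} 0.0187
```

View pics/scene.png

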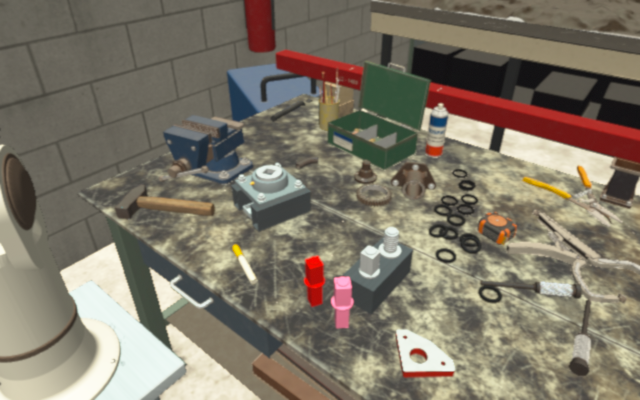

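View pics/top.png

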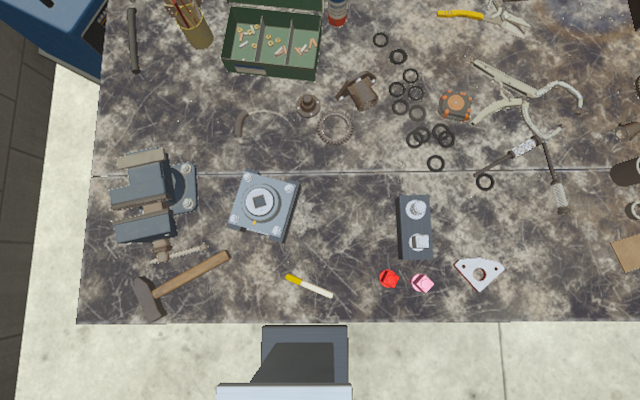

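Candidates for the square drift: grey square head in the block, top (420,242) / scene (369,262). Look-alikes are the red one at top (389,278), the pink one at (423,283), and the round drift at (416,208). By the description it's the grey square head in the block; close crops will check this.

```bash
cat > h.py <<'E'
import numpy as np,cv2
from bench import arm
from scipy.spatial.transform import Rotation as R
def cam(n,obs=None):
    m=arm.camera_model(n);K=np.array(m["mtx"])
    if n=="wrist":
        T=np.eye(4);T[:3,:3]=R.from_euler('xyz',obs["eef_rot"]).as_matrix();T[:3,3]=obs["eef_pos"]
        W=T@np.array(m["mount"])
    else:
        E=np.eye(4);E[:3,:3]=cv2.Rodrigues(np.array(m["rvec"]))[0];E[:3,3]=np.ravel(m["tvec"]);W=np.linalg.inv(E)
    return K,W
def at_z(K,W,px,z):   # pixel -> world point on plane z
    r=W[:3,:3]@np.linalg.inv(K)@np.array([px[0],px[1],1.]);return W[:3,3]+r*(z-W[2,3])/r[2]
def cloud(K,W,d):
    v,u=np.mgrid[:d.shape[0],:d.shape[1]]
    c=np.stack([(u-K[0,2])/K[0,0]*d,(v-K[1,2])/K[1,1]*d,d],-1);return c@W[:3,:3].T+W[:3,3]
E
python3 - <<'E'
from h import *
p=np.load("pics/top_p.npy");d=np.load("pics/top_d.npy");K,W=cam("top");print("camz",W[:3,3])
for n,px,z in[("sq button",(420,241),.117),("round",(416,208),.117),("bore",(261,202),.11),("red",(389,278),.1),("pink",(423,283),.1),("marker",(310,286),.01)]:
    print(n,at_z(K,W,px,z).round(3))
C=cloud(K,W,d)
def rect(name,b,z0,z1):
    u0,v0,u1,v1=b;c=C[v0:v1,u0:u1].reshape(-1,3);c=c[(c[:,2]>z0)&(c[:,2]<z1)]
    r=cv2.minAreaRect(c[:,:2].astype(np.float32));print(name,len(c),np.round(r[0],4),np.round(r[1],4),r[2],"zmed",np.median(c[:,2]),"mean",c.mean(0).round(4))
rect("block",(390,185,440,270),.054,.07)
rect("flange",(220,165,305,250),.06,.1)
rect("ring",(220,165,305,250),.106,.116)
rect("sqhead",(400,228,440,260),.095,.13)
rect("rdhead",(400,195,440,228),.095,.13)
a=cv2.resize(p[160:290,370:470],None,fx=4,fy=4,interpolation=2)
b=cv2.resize(p[160:290,215:315],None,fx=4,fy=4,interpolation=2)
cv2.imwrite("pics/crop1.png",np.hstack([b,a]))
E
```

```text
camz [ 0.43924104 -0.11434497  0.93945328]
sq button [ 0.476 -0.308  0.117]
round [ 0.549 -0.303  0.117]
bore [0.568 0.04  0.11 ]
red [ 0.398 -0.241  0.1  ]
pink [ 0.387 -0.314  0.1  ]
marker [ 0.376 -0.064  0.01 ]
block 1577 [ 0.5121 -0.3138] [0.1493 0.0708] 0.41624006628990173 zmed 0.06270479029887488 mean [ 0.5102 -0.3113  0.0629]
flange 2378 [0.569  0.0443] [0.138  0.1498] 73.79289245605469 zmed 0.07517996478823269 mean [0.564  0.0384 0.0763]
ring 471 [0.5717 0.0441] [0.066  0.0641] 23.449743270874023 zmed 0.10969619990974022 mean [0.5689 0.0442 0.1097]
sqhead 191 [ 0.4759 -0.3139] [0.0281 0.0284] 0.5308337807655334 zmed 0.11434628380651612 mean [ 0.4756 -0.3119  0.1135]
rdhead 148 [ 0.5516 -0.3123] [0.0271 0.0268] 50.521339416503906 zmed 0.11518518561208707 mean [ 0.5504 -0.3109  0.1134]
```

View pics/crop1.png

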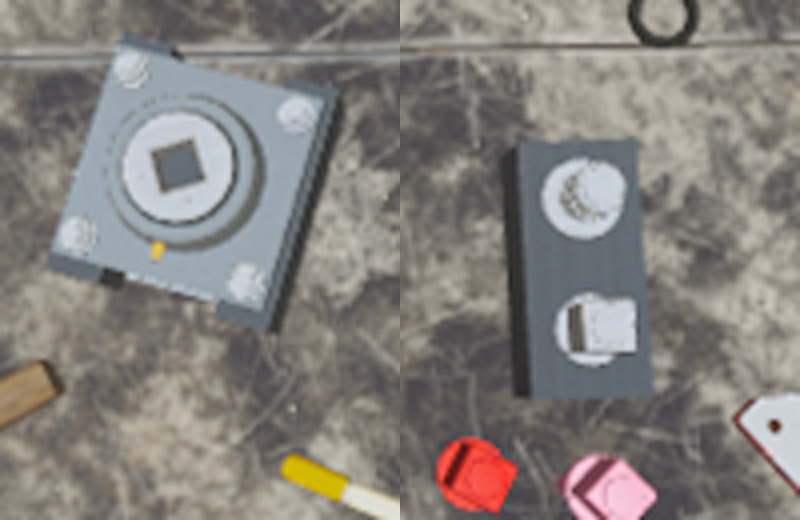

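The close crop confirms it: the grey square head is at crop (605,325), i.e. top (421,241), and the round head at crop (590,190). The bore is at crop (177,165), turned about 20° in the picture. I'll go over the bearing first for a wrist view.

```bash
python3 -m pendant '[[-0.027,-0.0233,-0.001,0,0,0,1],[-0.027,-0.0233,-0.001,0,0,0,1],[-0.027,-0.0233,-0.001,0,0,0,1],[-0.027,-0.0233,-0.001,0,0,0,1],[-0.027,-0.0233,-0.001,0,0,0,1],[-0.027,-0.0233,-0.001,0,0,0,1],[-0.027,-0.0233,-0.001,0,0,0,1],[-0.027,-0.0233,-0.001,0,0,0,1],[-0.027,-0.0233,-0.001,0,0,0,1],[-0.027,-0.0233,-0.001,0,0,0,1],[-0.027,-0.0233,-0.001,0,0,0,1],[-0.027,-0.0233,-0.001,0,0,0,1],[-0.027,-0.0233,-0.001,0,0,0,1],[-0.027,-0.0233,-0.001,0,0,0,1],[-0.027,-0.0233,-0.001,0,0,0,1],[-0.027,-0.0233,-0.001,0,0,0,1],[-0.027,-0.0233,-0.001,0,0,0,1],[-0.027,-0.0233,-0.001,0,0,0,1],[-0.027,-0.0233,-0.001,0,0,0,1],[-0.027,-0.0233,-0.001,0,0,0,1]]'
python3 - <<'E'
from h import *
o=arm.get_obs();print(o["eef_pos"],o["eef_rot"],o["q"].round(2),o["qd"].round(2))
p,d=arm.snapshot("wrist");o=arm.get_obs();cv2.imwrite("pics/w1.png",p)
K,W=cam("wrist",o);C=cloud(K,W,d)
np.savez("pics/w1.npz",K=K,W=W,C=C,p=p)
m=((C[...,2]>.106)&(C[...,2]<.114)).astype(np.uint8)
cs,_=cv2.findContours(m,cv2.RETR_CCOMP,cv2.CHAIN_APPROX_NONE)
for c in cs:
    if cv2.contourArea(c)<300: continue
    w=np.array([at_z(K,W,q[0],.11)[:2] for q in c],np.float32)
    r=cv2.minAreaRect(w);print(len(c),np.round(r[0],4),np.round(r[1],4),r[2],cv2.minEnclosingCircle(w))
E
```

```text
time_s: 2.1
eef_pos: [0.5691, 0.0429, 0.2509]
eef_rot: [-3.141, -0.001, 2.891]
wrist_force: [0.5, 0.7, -0.4]
width: 0.0854
gripper_force: 0.0
[0.56908654 0.04294927 0.25094452] [-3.14133475e+00 -7.34690534e-04  2.89090742e+00] [-0.05  0.31 -0.09  1.74  0.03  1.09  1.17] [ 0.4   0.29  0.18 -0.43 -0.04  0.12  0.6 ]
187 [0.5749 0.0373] [0.0614 0.0618] 75.30010223388672 ((0.5751794576644897, 0.03704940155148506), 0.031430769711732864)
95 [0.5753 0.0371] [0.0273 0.0271] 16.18466567993164 ((0.5752503871917725, 0.037129294127225876), 0.018298404291272163)
```

View pics/w1.png

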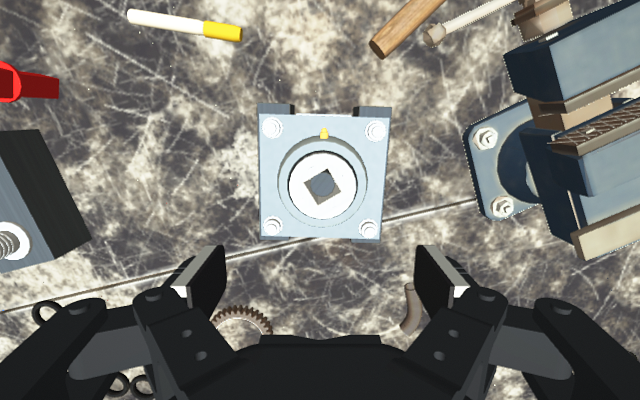

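The view shows the bore at (322,185) with the plug deep in it, and the block at lower left. The arm was still moving when I took it, so I'll measure again at rest.

```bash
cat > bore.py <<'E'
from h import *
for i in range(2):
    o=arm.get_obs();p,d=arm.snapshot("wrist")
    K,W=cam("wrist",o);C=cloud(K,W,d)
    m=((C[...,2]>.106)&(C[...,2]<.114)).astype(np.uint8)
    cs,_=cv2.findContours(m,cv2.RETR_CCOMP,cv2.CHAIN_APPROX_NONE)
    print(o["qd"].round(3).max(),np.median(C[m>0][:,2]))
    for c in cs:
        if cv2.contourArea(c)<300: continue
        w=np.array([at_z(K,W,q[0],.11)[:2] for q in c],np.float32)
        r=cv2.minAreaRect(w);print(len(c),np.round(r[0],4),np.round(r[1],4),r[2])
E
python3 bore.py;python3 bore.py
```

```text
0.049 0.10953348908090432
188 [0.5715 0.0447] [0.061 0.062] 77.262451171875
95 [0.5715 0.0449] [0.0269 0.0271] 16.53272247314453
0.043 0.10953713862362308
187 [0.5716 0.0449] [0.0611 0.0614] 75.18940734863281
96 [0.5714 0.0449] [0.0273 0.0272] 16.944393157958984
0.031 0.10953434338248874
188 [0.571  0.0451] [0.0612 0.0615] 75.36515808105469
94 [0.5715 0.045 ] [0.0269 0.0269] 16.65641212463379
0.017 0.10954392397510598
186 [0.5715 0.045 ] [0.0617 0.0617] 61.50552749633789
95 [0.5716 0.0449] [0.0271 0.0271] 16.452085494995117
```

```bash
python3 -m pendant '[[0.0003,-0.0308,0.004,0,0,0,1],[0.0003,-0.0308,0.004,0,0,0,1],[0.0003,-0.0308,0.004,0,0,0,1],[0.0003,-0.0308,0.004,0,0,0,1],[0.0003,-0.0308,0.004,0,0,0,1],[0.0003,-0.0308,0.004,0,0,0,1],[0.0003,-0.0308,0.004,0,0,0,1],[0.0003,-0.0308,0.004,0,0,0,1],[0.0003,-0.0308,0.004,0,0,0,1],[0.0003,-0.0308,0.004,0,0,0,1],[0.0003,-0.0308,0.004,0,0,0,1],[0.0003,-0.0308,0.004,0,0,0,1],[0,0,0,0,0,-0.125,1],[0,0,0,0,0,-0.125,1],[0,0,0,0,0,0,1],[0,0,0,0,0,0,1],[0,0,0,0,0,0,1]]'
python3 - <<'E'
from h import *
o=arm.get_obs();p,d=arm.snapshot("wrist");cv2.imwrite("pics/w2.png",p)
K,W=cam("wrist",o);C=cloud(K,W,d);print(o["qd"].round(3),o["q"].round(2))
for n,z0,z1,bx in[("head",.108,.1155,(.44,.51)),("rhead",.108,.1155,(.52,.59)),("button",.1155,.12,(.44,.51)),("block",.057,.065,(.42,.6))]:
    m=(C[...,2]>z0)&(C[...,2]<z1)&(C[...,0]>bx[0])&(C[...,0]<bx[1])&(C[...,1]<-.26)&(C[...,1]>-.37)
    c=C[m][:,:2].astype(np.float32)
    if len(c)<5: print(n,len(c)); continue
    r=cv2.minAreaRect(c);print(n,len(c),np.round(r[0],4),np.round(r[1],4),r[2],np.median(C[m][:,2]))
E
```

```text
time_s: 4.05
eef_pos: [0.4739, -0.3119, 0.2033]
eef_rot: [3.141, 0.0, 3.14]
wrist_force: [0.7, -0.1, -0.4]
width: 0.0851
gripper_force: 0.0
[ 0.002  0.002  0.006 -0.002  0.001  0.     0.01 ] [ 0.5   0.35  0.05  1.8  -0.02  0.99  2.12]
head 700 [ 0.4783 -0.314 ] [0.0276 0.0278] 89.41045379638672 0.11247266947895082
rhead 355 [ 0.5542 -0.3133] [0.0267 0.0275] 69.5244369506836 0.11234339998533188
button 546 [ 0.4785 -0.3141] [0.0203 0.0205] 46.095054626464844 0.11661786361023462
block 7056 [ 0.515  -0.3137] [0.1504 0.0702] 0.6691749095916748 0.06170120500915793
```

View pics/w2.png

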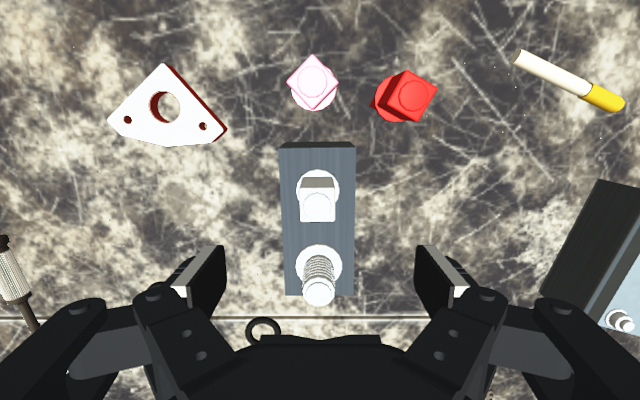

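The view shows the grey square drift at (318,195), nearest the pink one, and the round drift at (317,275). The fingers straddle along y as intended, so I'll descend and grip.

```bash
python3 -m pendant '[[-0.0036,-0.002,0.01,0,0,-0.012,1],[0,0,0.02,0,0,0,1],[0,0,0.02,0,0,0,1],[0,0,0.02,0,0,0,1],[0,0,0.02,0,0,0,1],[0,0,0.02,0,0,0,1],[0,0,0.018,0,0,0,1],[0,0,0,0,0,0,1],[0,0,0,0,0,0,-1],[0,0,0,0,0,0,-1],[0,0,0,0,0,0,-1],[0,0,0,0,0,0,-1],[0,0,0,0,0,0,-1],[0,0,0,0,0,0,-1],[0,0,0,0,0,0,-1],[0,0,0,0,0,0,-1]]' 100
```

```text
time_s: 5.7
eef_pos: [0.4779, -0.3151, 0.0764]
eef_rot: [-3.141, 0.002, -3.13]
wrist_force: [-1.1, 1.4, 6.3]
width: 0.0272
gripper_force: 99.2
```

```bash
python3 -m pendant '[[0,0,-0.01,0,0,0,-1],[0,0,-0.015,0,0,0,-1],[0,0,-0.02,0,0,0,-1],[0,0,-0.02,0,0,0,-1],[0,0,-0.03,0,0,0,-1],[0,0,-0.03,0,0,0,-1],[0,0,-0.02,0,0,0,-1],[0,0,0,0,0,0,-1],[0,0,0,0,0,0,-1],[0,0,0,0,0,0,-1]]'
```

```text
time_s: 6.7
eef_pos: [0.4758, -0.3141, 0.2186]
eef_rot: [3.14, -0.003, -3.13]
wrist_force: [-0.1, -0.2, -6.6]
width: 0.0267
gripper_force: 99.3
```

```bash
python3 -m pendant '[[-0.0083,0.0298,0,0,0,0,-1],[-0.0083,0.0298,0,0,0,0,-1],[-0.0083,0.0298,0,0,0,0,-1],[-0.0083,0.0298,0,0,0,0,-1],[-0.0083,0.0298,0,0,0,0,-1],[-0.0083,0.0298,0,0,0,0,-1],[-0.0083,0.0298,0,0,0,0,-1],[-0.0083,0.0298,0,0,0,0,-1],[-0.0083,0.0298,0,0,0,0,-1],[-0.0083,0.0298,0,0,0,0,-1],[-0.0083,0.0298,0,0,0,0,-1],[-0.0083,0.0298,0,0,0,0,-1],[0,0,0,0,0,-0.14,-1],[0,0,0,0,0,-0.14,-1],[0,0,0,0,0,0,-1],[0,0,0,0,0,0,-1],[0,0,0,0,0,0,-1],[0,0,0,0,0,0,-1]]'
python3 - <<'E'
from h import *
o=arm.get_obs();p,d=arm.snapshot("wrist");print(o["q"].round(2),o["qd"].round(3).max(),np.degrees(o["eef_rot"]))
K,W=cam("wrist",o);C=cloud(K,W,d);np.savez("pics/w3.npz",K=K,W=W,C=C,p=p)
s=p[90:290,200:440]
cv2.imwrite("pics/w3.png",cv2.resize(s,None,fx=3,fy=3,interpolation=2))
E
```

```text
time_s: 8.5
eef_pos: [0.5726, 0.0435, 0.22]
eef_rot: [3.142, -0.001, -2.853]
wrist_force: [-0.2, 0.1, -5.6]
width: 0.027
gripper_force: 100.1
[ 0.02  0.35 -0.18  1.76  0.07  1.03  1.68] 0.009 [ 1.79994695e+02 -2.93173609e-02 -1.63440941e+02]
```

View pics/w3.png

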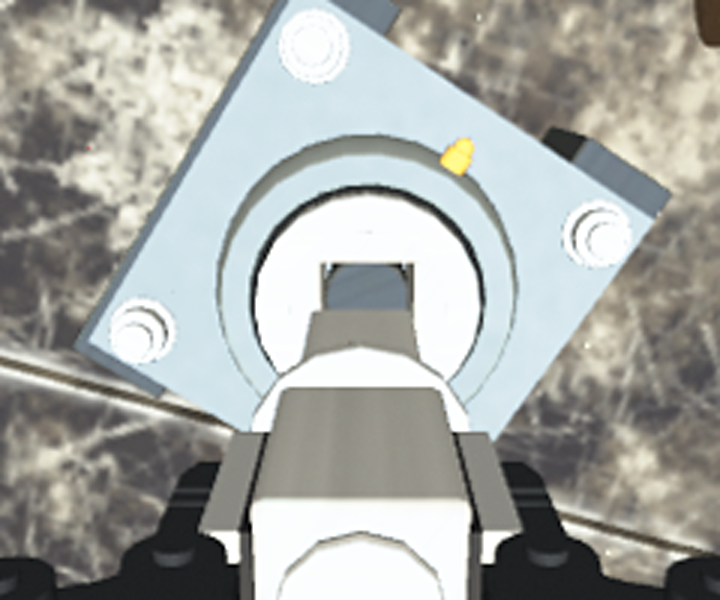

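The picture shows the shank's end face edge at crop (311–412, 311) and the bore's far edge at crop (322–413, 262). They look parallel.

```bash
python3 - <<'E'
from h import *
z=np.load("pics/w3.npz");K,W,C,p=z["K"],z["W"],z["C"],z["p"]
o=arm.get_obs();T=R.from_euler('xyz',o["eef_rot"]).as_matrix()
tool=lambda q:(T.T@(q-o["eef_pos"])*1000).round(2)
f=lambda x,y:(200+(x+.5)/3-.5,90+(y+.5)/3-.5)
for n,q,h in[("shL",(311,311),.152),("shR",(412,311),.152),("boL",(322,262),.11),("boR",(413,262),.11)]:
    print(n,tool(at_z(K,W,f(*q),h)))
# shank front face points from depth (z .155-.2) and ring contour fit
m=(C[...,2]>.156)&(C[...,2]<.19)
P=(C[m]-o["eef_pos"])@T*1000; s=P[(abs(P[:,1])<16)&(P[:,0]>0)&(P[:,0]<40)]
print(len(s)); 
for zz in range(28,70,4):
    k=s[abs(s[:,2]-zz)<2]; print(zz,len(k),k[:,0].mean().round(2) if len(k) else None,(k[:,1].min().round(1),k[:,1].max().round(1)) if len(k) else None)
m=((C[...,2]>.106)&(C[...,2]<.114)).astype(np.uint8)
cs,_=cv2.findContours(m,cv2.RETR_EXTERNAL,cv2.CHAIN_APPROX_NONE);c=max(cs,key=cv2.contourArea)[:,0]
w=np.array([tool(at_z(K,W,q,.11))[:2] for q in c]);w=w[w[:,0]>5]
from scipy.optimize import least_squares
r=least_squares(lambda a:np.hypot(w[:,0]-a[0],w[:,1]-a[1])-a[2],[0,0,31.5],loss="soft_l1");print("ring",r.x,r.cost,len(w))
E
```

```text
shL [ 10.63 -11.39  68.17]
shR [10.63 11.87 68.17]
boL [ 13.57 -10.53 110.17]
boR [ 13.57  14.27 110.17]
413
28 0 None None
32 8 10.79 (np.float64(-11.5), np.float64(11.3))
36 20 10.86 (np.float64(-11.1), np.float64(11.4))
40 54 10.82 (np.float64(-11.9), np.float64(11.6))
44 68 10.86 (np.float64(-11.7), np.float64(11.3))
48 56 10.82 (np.float64(-11.2), np.float64(11.4))
52 66 10.8 (np.float64(-11.5), np.float64(11.7))
56 61 10.86 (np.float64(-11.7), np.float64(11.3))
60 48 10.79 (np.float64(-11.2), np.float64(11.4))
64 32 10.87 (np.float64(-11.3), np.float64(11.0))
68 0 None None
ring [ 0.31685932  1.57224382 30.17754493] 727.7529395513889 148
```

```bash
python3 -m pendant '[[0.0015,0.0017,0,0,0,0,-1],[0,0,0.012,0,0,0,-1],[0,0,0.012,0,0,0,-1],[0,0,0.012,0,0,0,-1],[0,0,0,0,0,0,-1],[0,0,0,0,0,0,-1],[0,0,0,0,0,0,-1]]'; python3 -m pendant '[[0,0,0.002,0,0,0,-1],[0,0,0.002,0,0,0,-1],[0,0,0.002,0,0,0,-1],[0,0,0,0,0,0,-1],[0,0,0,0,0,0,-1]]'
```

```text
time_s: 9.25
eef_pos: [0.5713, 0.0451, 0.1846]
eef_rot: [-3.142, 0.001, -2.85]
wrist_force: [1.1, -0.6, -5.8]
width: 0.0266
gripper_force: 100.0
time_s: 9.75
eef_pos: [0.5707, 0.045, 0.1782]
eef_rot: [3.142, -0.0, -2.85]
wrist_force: [-0.0, -0.2, -5.7]
width: 0.0269
gripper_force: 100.0
```

```bash
python3 -m pendant '[[0,0,0.001,0,0,0,-1],[0,0,0.001,0,0,0,-1],[0,0,0,0,0,0,-1],[0,0,0,0,0,0,-1]]'; python3 -m pendant '[[0,0,0.001,0,0,0,-1],[0,0,0.001,0,0,0,-1],[0,0,0,0,0,0,-1],[0,0,0,0,0,0,-1]]'
```

```text
time_s: 10.15
eef_pos: [0.5708, 0.045, 0.1762]
eef_rot: [3.142, -0.0, -2.85]
wrist_force: [0.2, -0.3, -6.3]
width: 0.0269
gripper_force: 100.0
time_s: 10.55
eef_pos: [0.5707, 0.045, 0.1742]
eef_rot: [3.142, -0.0, -2.85]
wrist_force: [0.7, 1.0, -5.4]
width: 0.0265
gripper_force: 100.0
```

It has dropped 4 mm into the bore with no resistance. Next is down to the plug, 8 mm further.

```bash
python3 -m pendant '[[0,0,0.002,0,0,0,-1],[0,0,0.002,0,0,0,-1],[0,0,0.002,0,0,0,-1],[0,0,0,0,0,0,-1],[0,0,0,0,0,0,-1]]'; python3 -m pendant '[[0,0,0.001,0,0,0,-1],[0,0,0.001,0,0,0,-1],[0,0,0,0,0,0,-1],[0,0,0,0,0,0,-1]]'; python3 -m pendant '[[0,0,0.001,0,0,0,-1],[0,0,0,0,0,0,-1],[0,0,0,0,0,0,-1]]'
```

```text
time_s: 11.05
eef_pos: [0.5708, 0.045, 0.1682]
eef_rot: [3.141, -0.0, -2.85]
wrist_force: [0.0, 0.1, -5.5]
width: 0.027
gripper_force: 100.0
time_s: 11.45
eef_pos: [0.571, 0.045, 0.1664]
eef_rot: [-3.142, 0.0, -2.85]
wrist_force: [-0.2, -0.2, -4.9]
width: 0.0269
gripper_force: 100.6
time_s: 11.75
eef_pos: [0.5713, 0.0451, 0.1662]
eef_rot: [-3.141, 0.001, -2.85]
wrist_force: [-2.0, -0.5, 3.5]
width: 0.027
gripper_force: 101.3
```

```bash
python3 -m pendant '[[0,0,0.0007,0,0,0,-1],[0,0,0.0007,0,0,0,-1],[0,0,0,0,0,0,-1]]'; python3 -m pendant '[[0,0,0.0007,0,0,0,-1],[0,0,0.0007,0,0,0,-1],[0,0,0.0007,0,0,0,-1]]'
```

```text
time_s: 12.05
eef_pos: [0.5715, 0.0451, 0.1649]
eef_rot: [-3.141, 0.002, -2.85]
wrist_force: [-2.4, -0.5, 5.2]
width: 0.0268
gripper_force: 101.6
time_s: 12.35
eef_pos: [0.5716, 0.045, 0.163]
eef_rot: [-3.141, 0.002, -2.85]
wrist_force: [-2.1, -1.0, 7.3]
width: 0.0269
gripper_force: 101.6
```

```bash
python3 -m pendant '[[0,0,0.001,0,0,0,-1],[0,0,0.001,0,0,0,-1],[0,0,0.001,0,0,0,-1]]'
```

```text
time_s: 12.65
eef_pos: [0.5716, 0.045, 0.16]
eef_rot: [-3.141, 0.002, -2.85]
wrist_force: [-1.5, -0.3, 6.8]
width: 0.0268
gripper_force: 101.6
```

```bash
python3 -m pendant '[[0,0,0.0012,0,0,0,-1],[0,0,0.0012,0,0,0,-1],[0,0,0.0012,0,0,0,-1],[0,0,0.0012,0,0,0,-1],[0,0,0.0012,0,0,0,-1],[0,0,0.0012,0,0,0,-1],[0,0,0.0012,0,0,0,-1],[0,0,0.0012,0,0,0,-1],[0,0,0.0012,0,0,0,-1],[0,0,0.0012,0,0,0,-1]]'; python3 -m pendant '[[0,0,0.0012,0,0,0,-1],[0,0,0.0012,0,0,0,-1],[0,0,0.0012,0,0,0,-1],[0,0,0.0012,0,0,0,-1],[0,0,0.0012,0,0,0,-1],[0,0,0.0012,0,0,0,-1],[0,0,0.0012,0,0,0,-1],[0,0,0.0012,0,0,0,-1]]'
```

```text
time_s: 13.65
eef_pos: [0.5715, 0.045, 0.1478]
eef_rot: [-3.141, 0.002, -2.85]
wrist_force: [-2.2, -0.8, 7.1]
width: 0.0271
gripper_force: 101.6
time_s: 14.45
eef_pos: [0.5715, 0.0449, 0.1382]
eef_rot: [-3.141, 0.002, -2.85]
wrist_force: [-2.7, -0.1, 6.5]
width: 0.0268
gripper_force: 101.6
```

```bash
python3 -m pendant '[[0,0,0.001,0,0,0,-1],[0,0,0.001,0,0,0,-1],[0,0,0.001,0,0,0,-1],[0,0,0.001,0,0,0,-1],[0,0,0.001,0,0,0,-1],[0,0,0,0,0,0,-1]]'
```

```text
time_s: 15.05
eef_pos: [0.5707, 0.0449, 0.1315]
eef_rot: [3.141, -0.0, -2.85]
wrist_force: [1.6, -0.9, -7.2]
width: 0.027
gripper_force: 100.1
```

The plug has come free: the load is gone. I'll withdraw straight up and look.

```bash
python3 -m pendant '[[0,0,0.001,0,0,0,-1],[0,0,0.001,0,0,0,-1],[0,0,-0.005,0,0,0,-1],[0,0,-0.01,0,0,0,-1],[0,0,-0.01,0,0,0,-1],[0,0,-0.01,0,0,0,-1],[0,0,-0.01,0,0,0,-1],[0,0,-0.015,0,0,0,-1],[0,0,-0.015,0,0,0,-1],[0,0,-0.015,0,0,0,-1],[0,0,0,0,0,0,-1],[0,0,0,0,0,0,-1],[0,0,0,0,0,0,-1]]'
python3 - <<'E'
from h import *
o=arm.get_obs();p,d=arm.snapshot("wrist")
K,W=cam("wrist",o);C=cloud(K,W,d)
print(C[174:194:4,310:338:6,2].round(3))
q,_=arm.snapshot("scene")
a=cv2.resize(p[90:290,200:440],(480,400),interpolation=2);b=cv2.resize(q[150:240,220:320],(320,288),interpolation=2)
b=cv2.copyMakeBorder(b,0,112,0,0,cv2.BORDER_CONSTANT);cv2.imwrite("pics/w4.png",np.hstack([a,b]))
E
```

```text
time_s: 16.35
eef_pos: [0.57, 0.0448, 0.2194]
eef_rot: [3.141, -0.002, -2.85]
wrist_force: [-0.4, 0.2, -5.5]
width: 0.0272
gripper_force: 100.3
[[0.11  0.109 0.109 0.109 0.109]
 [0.109 0.11  0.111 0.11  0.109]
 [0.039 0.038 0.037 0.037 0.091]
 [0.001 0.038 0.037 0.001 0.09 ]
 [0.003 0.002 0.002 0.001 0.093]]
```

View pics/w4.png

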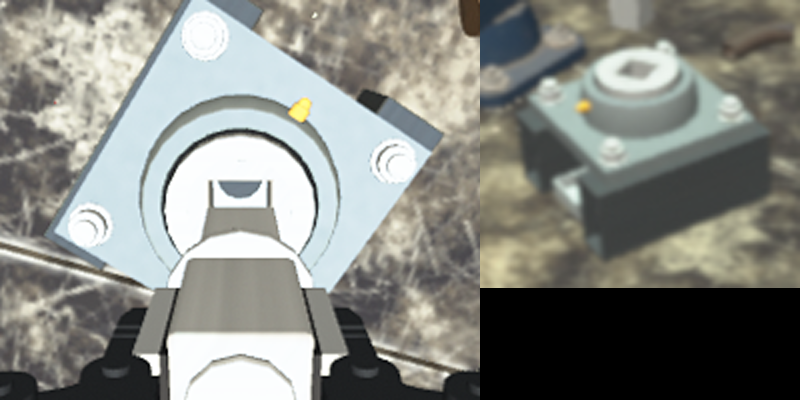

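The plug is gone from the bore and stands in the tray, visible through the bore at crop (240,188), top at 38 mm. Now the drift goes back over its hole.

```bash
python3 -m pendant '[[0,0,0,0,0,0.14,-1],[0,0,0,0,0,0.14,-1],[0.008,-0.0298,0,0,0,0,-1],[0.008,-0.0298,0,0,0,0,-1],[0.008,-0.0298,0,0,0,0,-1],[0.008,-0.0298,0,0,0,0,-1],[0.008,-0.0298,0,0,0,0,-1],[0.008,-0.0298,0,0,0,0,-1],[0.008,-0.0298,0,0,0,0,-1],[0.008,-0.0298,0,0,0,0,-1],[0.008,-0.0298,0,0,0,0,-1],[0.008,-0.0298,0,0,0,0,-1],[0.008,-0.0298,0,0,0,0,-1],[0.008,-0.0298,0,0,0,0,-1],[0,0,0,0,0,0,-1],[0,0,0,0,0,0,-1],[0,0,0,0,0,0,-1],[0,0,0,0,0,0,-1]]'
python3 - <<'E'
from h import *
o=arm.get_obs();p,d=arm.snapshot("wrist")
K,W=cam("wrist",o);C=cloud(K,W,d);np.savez("pics/w5.npz",K=K,W=W,C=C,p=p)
T=R.from_euler('xyz',o["eef_rot"]).as_matrix();P=((C-o["eef_pos"])@T)*1000;print(o["eef_rot"])
m=(abs(P[...,1])<16)&(P[...,0]>0)&(P[...,0]<40)&(P[...,2]>36)&(P[...,2]<66);s=P[m]
print("shank face x",s[:,0].mean()-11.75,"y",(s[:,1].min()+s[:,1].max())/2,np.polyfit(s[:,1],s[:,0],1))
b=(C[...,2]>.057)&(C[...,2]<.066)&(P[...,0]>-60)&(P[...,0]<150)&(abs(P[...,1])<60)
r=cv2.minAreaRect(P[b][:,:2].astype(np.float32));print("block",r)
hole=(C[...,2]<.055)&(abs(P[...,1])<16)&(P[...,0]>-20)&(P[...,0]<20);print("hole",hole.sum(),P[hole][:,:2].max(0) if hole.any() else 0,P[hole][:,:2].min(0) if hole.any() else 0)
cv2.imwrite("pics/w5.png",cv2.resize(p[90:290,200:440],None,fx=3,fy=3,interpolation=2))
E
```

```text
time_s: 18.25
eef_pos: [0.4793, -0.3122, 0.2198]
eef_rot: [3.141, -0.0, -3.128]
wrist_force: [0.1, 0.5, -5.7]
width: 0.0269
gripper_force: 100.7
[ 3.14063014e+00 -3.21770456e-04 -3.12821902e+00]
shank face x -0.9717217957909412 y 0.3995437884966835 [-1.52260448e-03  1.07788825e+01]
block ((24.070045471191406, 4.508567810058594), (168.71437072753906, 86.50621795654297), 14.352689743041992)
hole 704 [12.10850961 11.44907562] [-13.90051529 -15.82805022]
```

View pics/w5.png

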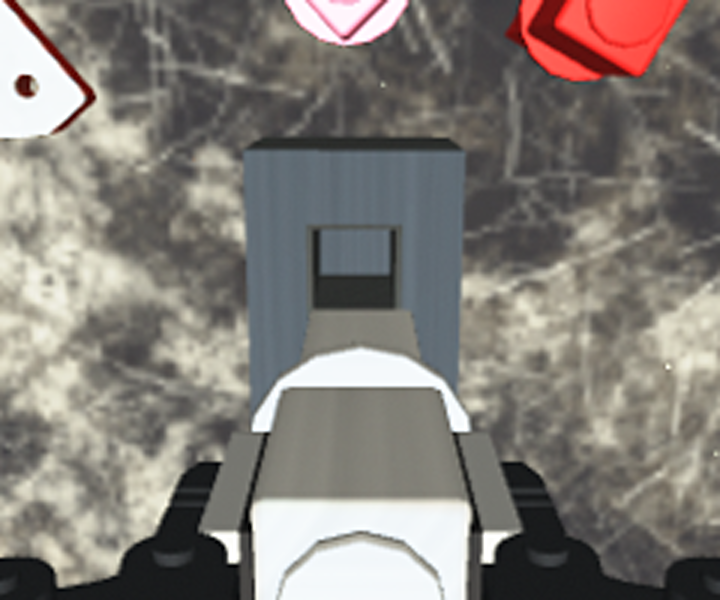

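Shows the empty hole: its far edge at crop y 227 between x 309 and 400, and the block's far edge at y 151 between x 246 and 465. The drift is square to it.

```bash
python3 - <<'E'
from h import *
z=np.load("pics/w5.npz");K,W=z["K"],z["W"];o=arm.get_obs();T=R.from_euler('xyz',o["eef_rot"]).as_matrix()
f=lambda x,y:(200+(x+.5)/3-.5,90+(y+.5)/3-.5)
for q in[(309,227),(400,227),(246,151),(465,151)]:print((T.T@(at_z(K,W,f(*q),.062)-o["eef_pos"])*1000).round(2))
E
```

```text
[ 15.18 -15.98 157.94]
[ 15.18  13.24 157.96]
[ 39.27 -35.44 157.93]
[ 39.28  33.4  157.98]
```

```bash
python3 -m pendant '[[0.0016,-0.0016,0,0,0,0,-1],[0,0,0.02,0,0,0,-1],[0,0,0.02,0,0,0,-1],[0,0,0.02,0,0,0,-1],[0,0,0.02,0,0,0,-1],[0,0,0.004,0,0,0,-1],[0,0,0,0,0,0,-1],[0,0,0,0,0,0,-1],[0,0,0,0,0,0,-1]]'; python3 -m pendant '[[0,0,0.0015,0,0,0,-1],[0,0,0.0015,0,0,0,-1],[0,0,0.0015,0,0,0,-1],[0,0,0.0015,0,0,0,-1],[0,0,0,0,0,0,-1],[0,0,0,0,0,0,-1]]'
```

```text
time_s: 19.2
eef_pos: [0.4782, -0.3158, 0.1376]
eef_rot: [-3.14, 0.002, -3.13]
wrist_force: [0.0, -0.6, -5.8]
width: 0.0264
gripper_force: 100.4
time_s: 19.8
eef_pos: [0.4772, -0.3152, 0.13]
eef_rot: [3.141, -0.0, -3.13]
wrist_force: [-0.4, 0.6, -5.8]
width: 0.0268
gripper_force: 100.4
```

```bash
python3 -m pendant '[[0,0.0007,0,0,0,0,-1],[0,0,0.0015,0,0,0,-1],[0,0,0.0015,0,0,0,-1],[0,0,0,0,0,0,-1],[0,0,0,0,0,0,-1]]'; python3 -m pendant '[[0,0,0.0015,0,0,0,-1],[0,0,0.0015,0,0,0,-1],[0,0,0,0,0,0,-1],[0,0,0,0,0,0,-1]]'
```

```text
time_s: 20.3
eef_pos: [0.4771, -0.3145, 0.1271]
eef_rot: [3.141, -0.0, -3.13]
wrist_force: [-0.2, -0.3, -5.7]
width: 0.0267
gripper_force: 100.4
time_s: 20.7
eef_pos: [0.4772, -0.3145, 0.1241]
eef_rot: [3.141, -0.0, -3.13]
wrist_force: [-0.1, -0.2, -4.9]
width: 0.0267
gripper_force: 100.4
```

It's in the hole and free. Next, lower to just above home.

```bash
python3 -m pendant '[[0,0,0.004,0,0,0,-1],[0,0,0.004,0,0,0,-1],[0,0,0.004,0,0,0,-1],[0,0,0.004,0,0,0,-1],[0,0,0.004,0,0,0,-1],[0,0,0,0,0,0,-1]]'; python3 -m pendant '[[0,0,0.004,0,0,0,-1],[0,0,0.004,0,0,0,-1],[0,0,0.004,0,0,0,-1],[0,0,0.004,0,0,0,-1],[0,0,0.004,0,0,0,-1],[0,0,0.003,0,0,0,-1],[0,0,0,0,0,0,-1],[0,0,0,0,0,0,-1]]'
```

```text
time_s: 21.3
eef_pos: [0.4767, -0.3142, 0.1033]
eef_rot: [3.141, -0.001, -3.13]
wrist_force: [0.9, 0.0, -5.9]
width: 0.0269
gripper_force: 100.5
time_s: 22.1
eef_pos: [0.4773, -0.3146, 0.0811]
eef_rot: [3.142, -0.0, -3.13]
wrist_force: [-0.6, -0.5, -5.4]
width: 0.0269
gripper_force: 100.5
```

```bash
python3 -m pendant '[[0,0,0.0015,0,0,0,-1],[0,0,0.0015,0,0,0,-1],[0,0,0.001,0,0,0,-1],[0,0,0,0,0,0,-1],[0,0,0,0,0,0,-1]]';python3 -m pendant '[[0,0,0.0006,0,0,0,-1],[0,0,0,0,0,0,-1],[0,0,0,0,0,0,-1]]'
```

```text
time_s: 22.6
eef_pos: [0.4772, -0.3146, 0.0772]
eef_rot: [3.142, -0.0, -3.13]
wrist_force: [-0.2, 0.9, -6.3]
width: 0.027
gripper_force: 100.5
time_s: 22.9
eef_pos: [0.4772, -0.3146, 0.0766]
eef_rot: [-3.142, 0.0, -3.13]
wrist_force: [-0.8, 0.1, -6.1]
width: 0.0267
gripper_force: 100.5
```

```bash
python3 -m pendant '[[0,0,0.0006,0,0,0,-1],[0,0,0.0005,0,0,0,-1],[0,0,0,0,0,0,-1],[0,0,0,0,0,0,-1]]'
```

```text
time_s: 23.3
eef_pos: [0.4773, -0.3146, 0.0765]
eef_rot: [-3.142, 0.0, -3.13]
wrist_force: [-3.6, 2.0, 4.9]
width: 0.0268
gripper_force: 102.1
```

It's seated on its collar. Release and rise.

```bash
python3 -m pendant '[[0,0,0,0,0,0,-0.2],[0,0,0,0,0,0,0],[0,0,0,0,0,0,0.5],[0,0,0,0,0,0,1],[0,0,0,0,0,0,1],[0,0,0,0,0,0,1],[0,0,0,0,0,0,1],[0,0,-0.01,0,0,0,1],[0,0,-0.02,0,0,0,1],[0,0,-0.03,0,0,0,1],[0,0,-0.03,0,0,0,1],[0,0,-0.03,0,0,0,1],[0,0,-0.03,0,0,0,1],[0,0,0,0,0,0,1],[0,0,0,0,0,0,1],[0,0,0,0,0,0,1]]' 
python3 - <<'E'
from h import *
o=arm.get_obs();p,d=arm.snapshot("wrist");t,_=arm.snapshot("scene")
K,W=cam("wrist",o);C=cloud(K,W,d)
for n,z0,z1 in[("head",.108,.1155),("button",.1155,.12)]:
    m=(C[...,2]>z0)&(C[...,2]<z1)&(C[...,0]>.44)&(C[...,0]<.51)&(C[...,1]<-.26)&(C[...,1]>-.37)
    r=cv2.minAreaRect(C[m][:,:2].astype(np.float32));print(n,m.sum(),np.round(r[0],4),np.round(r[1],4),r[2],np.median(C[m][:,2]))
cv2.imwrite("pics/w6.png",np.hstack([cv2.resize(p,(480,300)),cv2.resize(t[200:350,280:440],(320,300))]))
E
```

```text
time_s: 24.9
eef_pos: [0.4766, -0.3142, 0.2249]
eef_rot: [3.141, -0.001, -3.13]
wrist_force: [-0.6, 0.1, 0.3]
width: 0.0852
gripper_force: 0.0
head 590 [ 0.4779 -0.3144] [0.0272 0.0273] 0.8697224259376526 0.11251049643551714
button 462 [ 0.4783 -0.3144] [0.0208 0.0204] 22.181636810302734 0.11659558956264021
```

View pics/w6.png

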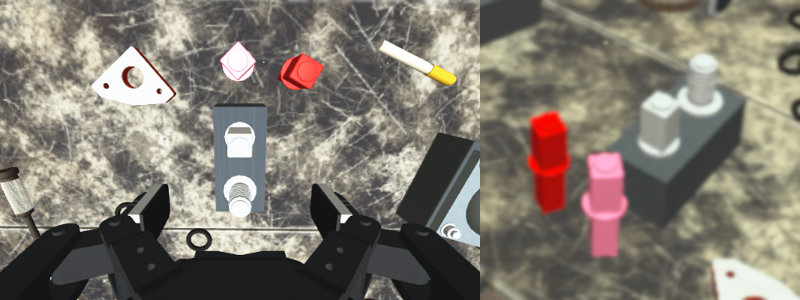

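The drift stands home at (240,140), at the same height and place as at the start. The red and pink look-alikes and the round drift haven't moved, and the gripper is clear.

```bash
python3 -c "
from bench import arm
print(arm.hand_in())"
```

```text
the job is handed in; nothing more can be done
None
```

The plug is out and standing in the tray, the square drift is back in its square hole, nothing else was moved, and the job was handed in at about 25 s with pressing forces around 13 N.

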